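Set and lock the load box dial

TASK

On the grey load box, turn the black knob until its white pointer points at the red marker on the dial, and let go of it. Then turn the lock ring under the dial clockwise (seen from above) by its orange post until it has run up tight, with a firm push but without forcing it, so that the setting stays locked; leave the multimeter, circuit board and loudspeaker where they are.

Things in the scene. Friction and masses are not known exactly. Their poses are not given: they have to be found in the camera images.
- loadbox: The grey load box, fixed to the bench, 200 x 170 mm (its x and y), 60 mm high, bare metal top. Origin under its centre. On its upright centre axis sit, from below: aluminium lock ring with arm and orange post; fixed white dial 80 mm across, face at 81 mm; black knob. The red marker clip sits on the dial's rim. Two 12 mm thick binding posts stand 14 mm high near its far (+x) edge.
- knob_grip (a point): Centre of the knob's grip bar, on the common axis, 112 mm above the bench. The bar is black, 44 mm long, 14 mm wide, its sides upright from 90 to 127 mm above the bench; below it is the knob's round skirt, 61 mm across. The point's x axis runs along the bar towards the pointer's tip, z is up.
- pointer_tip (a point): Outer tip of the white pointer line on the knob, 30 mm from the axis, 90 mm above the bench.
- knob (a joint): Knob angle in rad, growing clockwise seen from above (stops at -0.2 and 3.0; its zero says nothing of where the marker is). Needs about 0.06 N m and stays where it is left. At the start it stands 0.4 to 1.5 rad short of the marker, to be turned clockwise.
- mark (a point): Where the pointer's tip should come: 30 mm from the axis, just inside the red marker clip on the dial's rim (clip 8 mm wide, standing 4 mm above the dial's face, 31 to 43 mm from the axis). The marker does not move. The setting is right when the tip lies within the clip's width.
- post (a point): Point on the centre line, 90 mm above the bench, of the orange upright post of the lock ring: a 12 mm round rod on an arm from the ring, 62 mm from the axis, free from 72 to 113 mm above the bench. It swings in a level circle about the knob's axis. Push it clockwise (from above) to tighten. When let go it springs back by up to 5 mm and stays.
- ring (a joint): Lock ring angle in rad, growing clockwise from above. It runs loose (about 1 N at the post) until, 0.5 to 2.0 rad on from the start, different every time and not visible, it meets its spring washer: the push jumps to about 7 N at the post, then climbs by 1 N for each mm of post travel. A push of 9 to 14 N is tight (11 is best); above 17 N it is forced.
- meter: Orange multimeter lying on the bench beside the load box, 150 x 75 x 43 mm, loose, not to be disturbed. Origin at the centre of its underside.
- board: Green circuit board on brass stand-offs, 120 x 85 x 25 mm, loose, beside the load box, not to be disturbed. Origin at the centre of its underside.
- speaker: Black round loudspeaker lying face up on the bench, 82 mm across, 40 mm high, loose, beyond the load box, not to be disturbed. Origin at the centre of its underside.

How it is judged (in metres and radians):
On the way, in this order (a step that is already met when the one before it is completed fails the run):
1. the pointer's tip is at the marker, the knob at rest, the lock ring still loose (horizontal distance between pointer_tip and mark below 0.0045 m and velocity of joint knob between -0.05 and 0.05 rad/s and contact force between the fingers and knob below 0.1 N and distance of washer_c0 from where it was at the start of the episode below 0.0004 m), for 0.2 s.
2. the lock ring has been turned tight with the pointer still at the marker (horizontal distance between pointer_tip and mark below 0.0045 m and distance of washer_c0 from where it was at the start of the episode above 0.0007 m), for 0.2 s.
At the end, for the whole second after the job is handed in: The pointer's tip is within 4.5 mm of the mark (within the red clip's width), the lock ring is tight (its spring washer pressed by a push of at least about 8.5 N at the post) and at rest, and both are released (all of step 2 and velocity of joint ring between -0.05 and 0.05 rad/s and contact force between the fingers and ring below 0.1 N); the robot touches nothing.
It fails at once if the lock ring is over-tightened (more than about 17 N pushed at the post) (distance of washer_c0 from where it was at the start of the episode above 0.0046 m).
It fails at once if the orange multimeter is disturbed (moved more than 15 mm) (distance of meter from where it was at the start of the episode above 0.015 m).
It fails at once if the green circuit board is disturbed (moved more than 15 mm) (distance of board from where it was at the start of the episode above 0.015 m).
It fails at once if the loudspeaker is disturbed (moved more than 15 mm) (distance of speaker from where it was at the start of the episode above 0.015 m).
It also fails if it takes over 64 s, if anything falls off the work surface, if the arm or the gripper's body presses on something with over 40 N, if the wrist force passes 120 N, or if a joint passes its speed limit or range.

ROBOT

A 6-joint arm with a two-finger parallel gripper is mounted at the origin on the work surface. World frame = base frame: x ahead of the robot, y to its left, z up, the work surface at z = 0. Lengths are in mm, angles in degrees, forces in N, time in s.
With the tool pointing down it reaches from about 300 to 875 mm from the base axis. Payload 4.2 kg.
Tool frame: the origin (TCP) lies at the very end of the fingers, on their centre line; the grasp point (between the pads) lies 19 mm behind it; y points along the fingers, x is the direction in which the jaws open and shut, and the axes are right-handed (so a half turn about y gives the same grasp; the last joint's range is limited). The gripper opens to 85 mm and grips with 20 to 120 N. Pads are 22 mm wide; open, the fingers measure 114 mm over their backs; the gripper's body (76 mm by 85 mm) begins 54 mm behind the grasp point. The pads swing forward as they close: fully open they stand 13 mm farther back than shut.
Start: joints at [-1.146, 18.312, 89.639, -0, 72.044, -1.146], TCP at [575.014, 0, 231.338] pointing down, gripper open.
Joint ranges: [-177.97, 177.97], [-48.28, 115.42], [12.27, 149.76], [-77.06, 257.06], [2.81, 150.46], [-146.56, 146.56]. Speed limits (degrees/s): [147.25, 147.25, 180, 180, 180, 180].

INTERFACE

Orientations are given as [roll, pitch, yaw] about the fixed x, y, z axes, in that order (R = Rz(yaw) Ry(pitch) Rx(roll)).
In Python, from station import robot, get_image, camera_info gives the robot as it stands.
- The arm moves only by the tool carry_out, never from a script. Its argument "commands" is a list of rows, each an object with "linear": the shift along the tool's x, y, z in m, a list of three; "spin": the turn about the tool's y in rad; "claw": the closure in counts, from 0 (fully open) to 255 (shut). In form: [{"linear": [tx, ty, tz], "spin": spin, "claw": claw}, ...]. A call has 1 to 20 rows; each row shifts and turns the pose as measured when the row begins, along the tool's axes as they then stand; what a row does not reach is not made up. A row lasts 1/8 s, in which the tool goes at most 62.5 mm and 10.7 degrees, less where a joint would pass 70% of its speed; a pose out of reach is approached as far as the arm can. A call is refused whole if a number of a shift passes 0.0625 or a number of a turn 0.188, either way. A call with a gripper value outside its range is refused whole. The fingers move at their own pace and stop on an object; "newtons" is the grip in N (left out, the last holds). Time passes only in rows, so rows that do not move let the fingers close. It gives the time, the measured TCP pose, the force and the opening at its end, in the units of the state.
- robot.get_state(): the state, without advancing time (a new reading comes with each control period).
- get_image(name): name is "scene" or "side" or "wrist"; returns the picture (384x512x3 uint8, red, green, blue); there is no depth.
- camera_info(name): a dict with "fx", "fy", "cx", "cy" (pixels), "extrinsics" (4x4, takes a point from camera to world coordinates). Camera axes: x right, y up, looking along -z (the intrinsics and any distortion apply to the point x, -y, -z); pixel columns grow to the right and rows downward; lengths in mm; the calibration is good to about 2 mm. A picture is of the moment at which its call begins: read the wrist's pose just before it. camera_info takes no time and is no camera call; for the wrist camera it gives the pose at the moment of the call.
- robot.close_job(): hands the job in, once; it reports no verdict.
The state is a dict: "time_s": time; "q": joint angles; "qvel": joint speeds; "joint_efforts": joint torques, N m; "tool_pos": TCP position; "eef_rot": TCP orientation; "contact_force": force on the tool from outside, world axes, zero at the start; "moment": the same for the moment, N m; "gripper_width": opening from 0.0 (shut) to 1.0 (fully open).
Only numpy, scipy, OpenCV 4.12 (cv2) and the standard library are available. Lean on these libraries where they do the work, as an engineer would, in place of code of your own. Each camera call takes 0.05 s, during which the arm holds its last target. There are 200 camera calls.

## Working session

There is one attempt and no reset: what is moved stays moved. The work goes in short steps, Python scripts to look and compute and a tool call to move; the robot and the scene stay as the last step left them, time stands still between calls to the robot, and variables do not carry over. Pictures are saved under pics/ and viewed, about 8 in all and at most 12, crops included, and the job is handed in when it is done.

Besides the shell and the picture viewer there is one more tool, called after "Call:" as name(argument=value, ...) on one line, values as JSON. carry_out: Moves the arm, as the interface text tells. Its arguments: {"type":"object","properties":{"commands":{"type":"array","items":{"type":"object","properties":{"linear":{"type":"array","items":{"type":"number"}},"spin":{"type":"number"},"claw":{"type":"number"}}}},"newtons":{"type":"number"}},"required":["commands"]}

```bash
mkdir -p pics; ls; python3 - <<'E'
from station import robot,get_image,camera_info
import cv2,numpy as np
np.set_printoptions(precision=3,suppress=True)
print(robot.get_state())
for n in("scene","side","wrist"):
    c=camera_info(n);print(n,c)
    im=get_image(n);cv2.imwrite(f"pics/{n}0.png",im[:,:,::-1])
ims=[cv2.imread(f"pics/{n}0.png") for n in("scene","side")]
cv2.imwrite("pics/both0.png",np.vstack(ims)[:, :])
E
```

```text
pics
{'time_s': 0.0, 'q': array([-1.147, 18.351, 89.707,  0.002, 72.044, -1.147]), 'qvel': array([-0.029,  0.009,  0.101,  0.045, -0.117, -0.071]), 'joint_efforts': array([  0.001, -41.553, -23.416,  -0.   ,   0.008,   0.   ]), 'tool_pos': array([574.522,   0.008, 230.485]), 'eef_rot': array([-89.996,   0.102,  -0.001]), 'contact_force': array([-0.393, -0.061,  0.22 ]), 'moment': array([-0.055,  0.016, -0.02 ]), 'gripper_width': 1.0039996792618935}
scene {'fx': 431.14735890369394, 'fy': 431.14735890369394, 'cx': 252.01247703750118, 'cy': 185.94622105420143, 'extrinsics': array([[  -0.701,   -0.436,    0.564, 1172.589],
       [   0.713,   -0.437,    0.548,  550.694],
       [   0.008,    0.787,    0.617,  669.057],
       [   0.   ,    0.   ,    0.   ,    1.   ]])}
side {'fx': 445.3510879167565, 'fy': 445.3510879167565, 'cx': 249.10613928397373, 'cy': 187.6946012206173, 'extrinsics': array([[   0.732,    0.42 ,   -0.537,   23.146],
       [  -0.682,    0.455,   -0.573, -596.649],
       [   0.004,    0.785,    0.619,  776.337],
       [   0.   ,    0.   ,    0.   ,    1.   ]])}
wrist {'fx': 294.36492498437985, 'fy': 294.36492498437985, 'cx': 253.20475484984888, 'cy': 189.76464801073408, 'extrinsics': array([[  1.   ,  -0.001,   0.002, 575.718],
       [  0.   ,   0.947,   0.322,  82.183],
       [ -0.003,  -0.322,   0.947, 373.619],
       [  0.   ,   0.   ,   0.   ,   1.   ]])}
```

View pics/scene0.png

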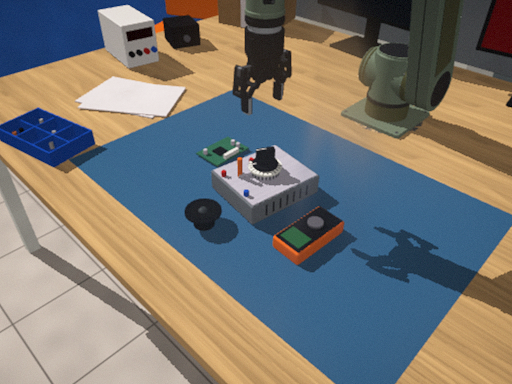

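View pics/wrist0.png

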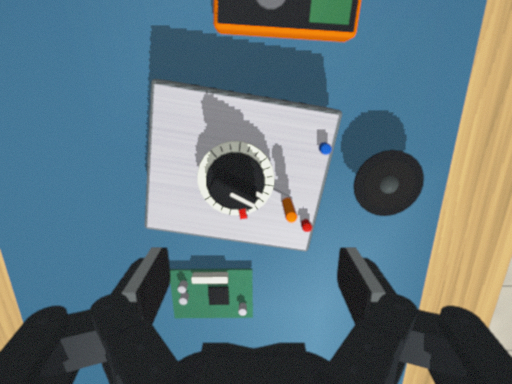

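The wrist picture is nearly a top view (x right, y up). The dial centre is near (236,178), the pointer tip at (256,207), the red clip at (243,214) and the orange post top at (290,216). The meter lies to +y, the board to -y and the speaker to +x. Next I'll measure these.

```bash
cat > h.py <<'E'
import numpy as np,cv2
from station import robot,get_image,camera_info
np.set_printoptions(precision=2,suppress=True)
def ray(ci,p,z):
    E=np.array(ci["extrinsics"]);p=np.atleast_2d(p).astype(float)
    d=np.c_[(p[:,0]-ci["cx"])/ci["fx"],-(p[:,1]-ci["cy"])/ci["fy"],-np.ones(len(p))]@E[:3,:3].T
    o=E[:3,3];return o+d*((z-o[2])/d[:,2])[:,None]
def proj(ci,P):
    E=np.array(ci["extrinsics"]);c=(np.atleast_2d(P)-E[:3,3])@E[:3,:3]
    return np.c_[ci["cx"]-ci["fx"]*c[:,0]/c[:,2],ci["cy"]+ci["fy"]*c[:,1]/c[:,2]]
def blobs(mask,amin=4):
    n,l,s,c=cv2.connectedComponentsWithStats(mask.astype(np.uint8),connectivity=8)
    return [(s[i],c[i],np.argwhere(l==i)[:,::-1]) for i in range(1,n) if s[i][4]>=amin]
def ang(v): return np.degrees(np.arctan2(v[1],v[0]))
E
python3 - <<'E'
from h import *
for n in("wrist","scene","side"):
    im=cv2.imread(f"pics/{n}0.png");ci=camera_info(n)
    hsv=cv2.cvtColor(im,cv2.COLOR_BGR2HSV);H,S,V=[hsv[...,i].astype(int) for i in range(3)]
    red=((H<5)|(H>172))&(S>170)&(V>90); org=(H>=6)&(H<=16)&(S>170)&(V>110); 
    roi=np.zeros_like(red)
    c0=proj(ci,[540,85,85])[0]if 0 else None
    for nm,m,z in(("red",red,85),("org",org,113)):
        for s,c,px in blobs(m):
            if s[4]<400: 
                print(n,nm,s,c,ray(ci,c,z)[0][:2])
    im2=cv2.imread(f"pics/{n}0.png")
    x,y,w={"wrist":(130,70,220),"scene":(200,130,130),"side":(180,130,200)}[n]
    cr=im2[y:y+int(w*.8),x:x+w]
    cv2.imwrite(f"pics/{n}_c.png",cv2.resize(cr,(780,int(780*.8)*1))[:600])
# dial white in wrist
im=cv2.imread("pics/wrist0.png");hsv=cv2.cvtColor(im,cv2.COLOR_BGR2HSV);ci=camera_info("wrist")
print(hsv[178,200:280:2])
w=(hsv[...,1]<40)&(hsv[...,2]>190)
for s,c,px in blobs(w): print(s,c)
E
```

```text
wrist red [240 208   6  10  48] [242.38 212.96] [563.59 -42.07]
wrist red [302 220  10  11  75] [306.07 225.31] [632.21 -56.46]
wrist org [283 198  14  23 174] [288.77 209.07] [609.2  -25.93]
scene red [144  49   6   5  21] [146.29  50.76] [ 342.62 -797.82]
scene red [250 158   4   3   7] [251.29 158.86] [565.06 -42.5 ]
scene red [222 171   4   6  21] [223.48 173.14] [650.83 -46.97]
scene org [155  21   9  12  77] [159.21  26.94] [ 201.07 -908.54]
scene org [ 13 132   3   2   5] [ 13.8 132.4] [ 926.99 -507.1 ]
scene org [237 157   5  19  69] [239.42 165.42] [631.2  -14.64]
side red [281 209   5   6  20] [282.7 211.5] [619.58 -76.44]
side red [253 215   5   5  14] [255.29 216.5 ] [560.16 -45.44]
side org [266 195   4  15  52] [267.27 201.46] [594.66 -48.94]
[[ 38   9 239]
 [ 39   7 240]
 [ 40  10 239]
 [ 39  15 116]
 [ 98  50  41]
 [ 83  22  47]
 [140  21  36]
 [107  79  29]
 [100  57  27]
 [100  64  36]
 [120  79  29]
 [ 15  33  31]
 [108  43  30]
 [ 78  94  27]
 [105  49  31]
 [ 93 121  19]
 [105  57  18]
 [140  70  33]
 [ 85  59  26]
 [154  85  24]
 [160  22  35]
 [ 90   8  33]
 [102  40  32]
 [160  23  34]
 [113  29  35]
 [105  18  29]
 [130  25  31]
 [170  22  35]
 [125  32  48]
 [ 98  22  47]
 [115  31  50]
 [105  23  45]
 [ 33  20 114]
 [ 38  12 234]
 [ 38  12 232]
 [ 34   9 237]
 [ 37  10 239]
 [ 15   2 210]
 [113  10 207]
 [125  10 150]]
[  148    85   190   165 16911] [232.82 169.34]
[503 260   9  25 116] [508.56 275.7 ]
[191 277  37   7 230] [208.73 279.72]
[178 287   7   6  31] [181.39 289.48]
[490 287  22  62 949] [503.24 317.9 ]
[180 299   7   5  29] [182.83 301.1 ]
[239 309   7   6  33] [242.09 311.97]
[510 351   2   4   6] [510.5 352.5]
```

View pics/wrist_c.png

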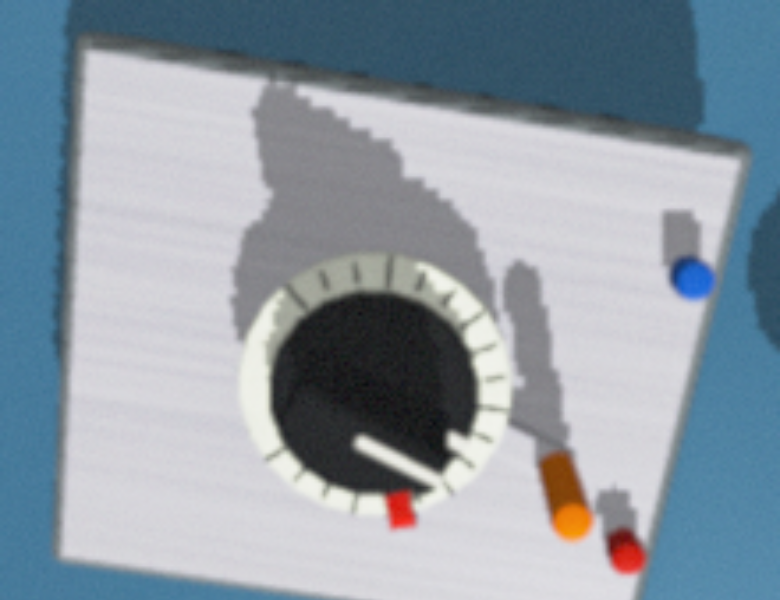

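View pics/side0.png

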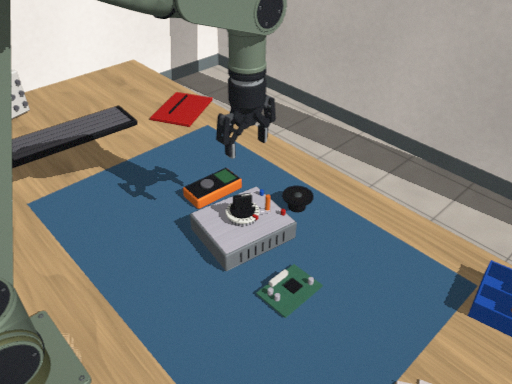

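```bash
cat >> h.py <<'E'
def dial(im,ci,c0,r=55):
    """circle fit of dial's outer rim on z=81"""
    b=cv2.GaussianBlur(im,(3,3),0).astype(int)
    yy,xx=np.mgrid[:im.shape[0],:im.shape[1]]
    m=(b[...,2]-b[...,0]>=3)&(b[...,2]>130)&(np.hypot(xx-c0[0],yy-c0[1])<r)
    m=cv2.morphologyEx(m.astype(np.uint8),cv2.MORPH_OPEN,np.ones((2,2)))
    best=max(blobs(m),key=lambda s:s[0][4])
    h=cv2.convexHull(best[2].astype(np.int32))[:,0]
    P=ray(ci,h,81)[:,:2];w=np.ones(len(P),bool)
    for _ in range(4):
        A=np.c_[2*P,np.ones(len(P))];s=np.linalg.lstsq(A[w],(P**2).sum(1)[w],rcond=None)[0]
        R=np.sqrt(s[2]+s[:2]@s[:2]);e=np.hypot(*(P-s[:2]).T)-R;w=abs(e)<max(1.5,2*e[w].std())
    return s[:2],R,e.std(),best[0]
E
python3 - <<'E'
from h import *
ci=camera_info("wrist");im=cv2.imread("pics/wrist0.png")
c,R,e,b=dial(im,ci,(236,178));print("dial",c,R,e,b)
p=lambda x,y:(130+x/3.545,70+y/3.545)
for nm,q,z in(("tip",p(465,447),90),("lineOuter",p(440,485),127),("lineIn",p(360,440),127),("clip",p(401,509),85),("postTop",p(572,522),113),("postBase",p(555,455),72),("redbp",p(627,552),74),("bluebp",p(692,278),74),
  ("boxBR",p(637,600),60),("TL",p(82,40),60),("TR",p(745,150),60),("BL",p(60,556),60)):
    P=ray(ci,q,z)[0][:2];print(nm,P,"r",np.hypot(*(P-c)),"ang",ang(P-c))
for n in("scene","side"):
    print(n,proj(camera_info(n),[[*c,81]]))
    cc=camera_info(n);g=cv2.imread(f"pics/{n}0.png")
    print(dial(g,cc,proj(cc,[[*c,81]])[0],30))
s=camera_info("scene"); print("clip scene",ray(s,(251.3,158.9),84)[0],"post top scene",ray(s,(239.4,157.5),113)[0], "side post", ray(camera_info("side"),(268,195.3),113)[0],"side clip",ray(camera_info("side"),(255.3,216.5),84)[0])
sp=ray(ci,(388,183),40)[0];bd=ray(ci,[(172,268),(253,318)],20);mt=ray(ci,[(216,32),(356,40)],30);print("speaker",sp,bd,mt)
E
```

```text
dial [557.69  -6.75] 39.80334967586688 2.2216452692650095 [ 199  143   76   79 1622]
tip [583.3  -21.13] r 29.36089652658349 ang -29.307247267261758
lineOuter [576.04 -17.96] r 21.49565908532479 ang -31.42211609338596
lineIn [555.94  -5.81] r 1.9912706266146045 ang 151.78451881298227
clip [564.37 -42.79] r 36.65215919629323 ang -79.4986898309832
postTop [612.03 -34.46] r 60.994896133191524 ang -27.018495325358774
postBase [611.55 -30.27] r 58.76884773067102 ang -23.592484004334178
redbp [635.29 -62.24] r 95.39136315192543 ang -35.568671474803274
bluebp [648.94  25.15] r 96.66718143712662 ang 19.27354241861238
boxBR [642.48 -86.79] r 116.59366694862332 ang -43.34771850818018
TL [474.85  90.13] r 127.47033043891099 ang 130.53507833336388
TR [664.82  60.08] r 126.27072915308433 ang 31.95950498320473
BL [449.96 -70.7 ] r 125.27968148638197 ang -149.3064650133745
scene [[264.28 165.11]]
(array([558.64,  -5.91]), np.float64(44.219502333038335), np.float64(2.041885207954705), array([249, 157,  32,  21, 195], dtype=int32))
side [[243.26 210.2 ]]
(array([553.01, -14.99]), np.float64(40.21555000201123), np.float64(1.5266768724606117), array([227, 204,  34,  21, 239], dtype=int32))
clip scene [564.13 -43.37  84.  ] post top scene [609.52 -37.01 113.  ] side post [611.84 -34.09 113.  ] side clip [560.96 -44.66  84.  ]
speaker [735.   -22.64  40.  ] [[ 461.61 -153.57   20.  ]
 [ 574.71 -239.87   20.  ]] [[536.13 139.17  30.  ]
 [682.96 131.64  30.  ]]
```

Axis is at about (557.6, -6.5), and the dial radius fits at 39.8 against the 40 given. The pointer is at about -30.4°, the clip at -79.5° (both given radii agree), and the post at -27°. The knob needs about 49° clockwise.

Call:
carry_out(commands=[{"linear":[-0.017,0,-0.0065],"spin":0,"claw":0},{"linear":[0,0,0],"spin":-0.173,"claw":0},{"linear":[0,0,0],"spin":-0.173,"claw":0},{"linear":[0,0,0],"spin":-0.173,"claw":0},{"linear":[0,0,0],"spin":-0.173,"claw":0},{"linear":[0,0,0],"spin":-0.173,"claw":0},{"linear":[0,0,0],"spin":-0.173,"claw":0},{"linear":[0,0.03,0],"spin":0,"claw":0},{"linear":[0,0.03,0],"spin":0,"claw":0},{"linear":[0,0,0],"spin":0,"claw":0}], newtons=20)

```text
time_s: 1.4
tool_pos: [555.0, -6.7, 166.6]
eef_rot: [-89.6, 0.2, 61.5]
contact_force: [-0.2, -0.3, 0.2]
gripper_width: 0.996
```

Call:
carry_out(commands=[{"linear":[0.0015,0.02,-0.0022],"spin":0.035,"claw":0},{"linear":[0,0.02,0],"spin":0,"claw":0},{"linear":[0,0.02,0],"spin":0,"claw":0},{"linear":[0,0.006,0],"spin":0,"claw":0},{"linear":[0,0,0],"spin":0,"claw":0}])

```text
time_s: 2.02
tool_pos: [561.7, -6.5, 105.0]
eef_rot: [-90.2, -0.1, 59.4]
contact_force: [0.7, 0.1, -0.4]
gripper_width: 1.002
```

Call:
carry_out(commands=[{"linear":[-0.002,0.004,0.0033],"spin":0,"claw":0},{"linear":[0,0.004,0],"spin":0,"claw":0},{"linear":[0,0,0],"spin":0,"claw":0}])

```text
time_s: 2.4
tool_pos: [558.8, -6.6, 98.7]
eef_rot: [-90.3, -0.2, 59.4]
contact_force: [-0.1, 1.3, -0.7]
gripper_width: 1.001
```

```bash
python3 - <<'E'
from h import *
s=robot.get_state();print(s["tool_pos"],s["eef_rot"],s["contact_force"],s["q"])
cv2.imwrite("pics/w1.png",get_image("wrist")[:,:,::-1])
E
```

```text
[558.8   -6.58  98.71] [-90.34  -0.19  59.42] [-0.06  1.31 -0.7 ] [ -1.85  23.38 102.8   -0.    53.43 -61.27]
```

View pics/w1.png

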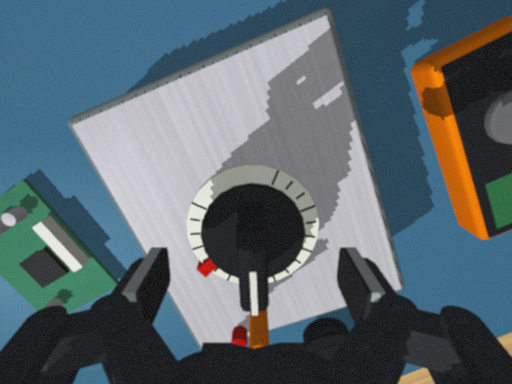

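The bar (px 255, 290) is centred and square between the fingers, with the clip at (207,267). I'm closing the gripper on it.

Call:
carry_out(commands=[{"linear":[0,0,0],"spin":0,"claw":255},{"linear":[0,0,0],"spin":0,"claw":255},{"linear":[0,0,0],"spin":0,"claw":255},{"linear":[0,0,0],"spin":0,"claw":255},{"linear":[0,0,0],"spin":0,"claw":255},{"linear":[0,0,0],"spin":0,"claw":255},{"linear":[0,0,0],"spin":0,"claw":255},{"linear":[0,0,0],"spin":0,"claw":255}], newtons=20)

```text
time_s: 3.45
tool_pos: [558.8, -7.0, 99.2]
eef_rot: [-90.4, -0.1, 59.4]
contact_force: [-1.1, -0.0, 0.3]
gripper_width: 0.157
```

Call:
carry_out(commands=[{"linear":[0,0,0],"spin":0.15,"claw":255},{"linear":[0,0,0],"spin":0.15,"claw":255},{"linear":[0,0,0],"spin":0.15,"claw":255},{"linear":[0,0,0],"spin":0.15,"claw":255},{"linear":[0,0,0],"spin":0.15,"claw":255},{"linear":[0,0,0],"spin":0,"claw":255}])

```text
time_s: 4.2
tool_pos: [556.8, -8.5, 99.2]
eef_rot: [-90.3, -0.1, 15.3]
contact_force: [-0.8, -0.0, 0.5]
gripper_width: 0.16
```

Call:
carry_out(commands=[{"linear":[0,0,0.0015],"spin":0.08,"claw":255},{"linear":[0,0,0],"spin":0,"claw":255},{"linear":[0,0,0],"spin":0,"claw":255}])

```text
time_s: 4.58
tool_pos: [556.5, -8.6, 99.2]
eef_rot: [-90.4, -0.1, 11.1]
contact_force: [-0.2, -0.8, 1.1]
gripper_width: 0.162
```

```bash
python3 - <<'E'
from h import *
s=robot.get_state();print(s["tool_pos"],s["eef_rot"],s["contact_force"],s["moment"])
cv2.imwrite("pics/w2.png",cv2.resize(get_image("wrist")[120:360,120:420,::-1],None,fx=2.5,fy=2.5))
E
```

```text
[556.55  -8.57  99.23] [-90.43  -0.07  11.08] [-0.17 -0.83  1.14] [ 0.    0.2  -0.06]
```

View pics/w2.png

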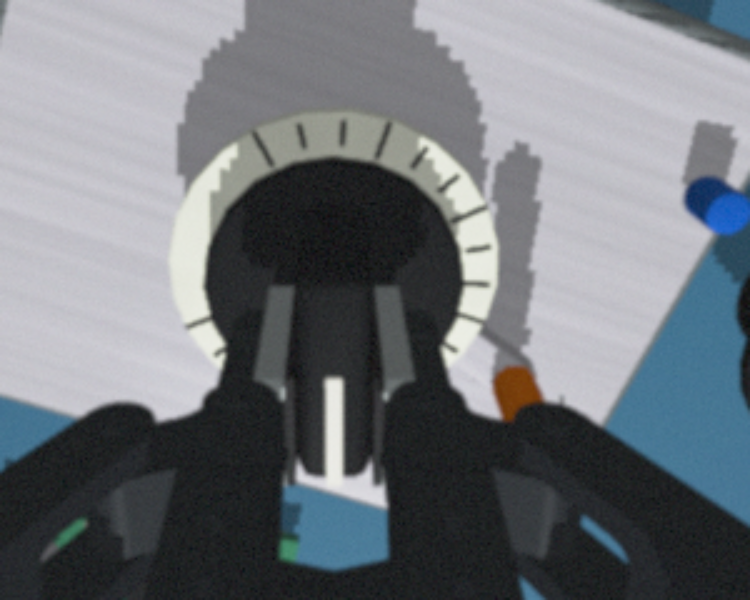

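The knob is held and turned to yaw 11.1°, with the clip hidden behind the bar. I'm releasing, rising and checking.

Call:
carry_out(commands=[{"linear":[0,0,0],"spin":0,"claw":130},{"linear":[0,0,0],"spin":0,"claw":130},{"linear":[0,0,0],"spin":0,"claw":130},{"linear":[0,0,0],"spin":0,"claw":130},{"linear":[0,-0.03,0],"spin":0,"claw":130},{"linear":[0,-0.04,0],"spin":0,"claw":130},{"linear":[0,-0.05,0],"spin":0,"claw":0},{"linear":[0,-0.02,0],"spin":0,"claw":0},{"linear":[0,0,0],"spin":0,"claw":0},{"linear":[0,0,0],"spin":0,"claw":0}])

```text
time_s: 5.88
tool_pos: [555.8, -6.7, 241.5]
eef_rot: [-90.3, 0.0, 11.2]
contact_force: [-0.2, -0.2, 1.2]
gripper_width: 1.004
```

```bash
python3 - <<'E'
from h import *
s=robot.get_state();print(s["time_s"],s["tool_pos"],s["eef_rot"],s["contact_force"])
ci=camera_info("wrist");im=get_image("wrist")[:,:,::-1].copy();cv2.imwrite("pics/w3.png",im)
c=np.array([557.6,-6.5]);p=proj(ci,[[*c,81]])[0];print(p)
d,R,e,b=dial(im,ci,p,70);print(d,R,e)
hsv=cv2.cvtColor(im,cv2.COLOR_BGR2HSV);H,S,V=[hsv[...,i].astype(int) for i in range(3)]
for nm,m,z in(("red",((H<5)|(H>172))&(S>170)&(V>90),85),("org",(H>=6)&(H<=16)&(S>170)&(V>200),113),("wh",(S<60)&(V>150),127)):
    for s_,q,px in blobs(m,6):
        P=ray(ci,q,z)[0][:2]
        if s_[4]<900 and np.hypot(*(P-c))<75: print(nm,s_,q,P,np.hypot(*(P-d)),ang(P-d),ang(P-c))
x,y=p.astype(int);a=max(x-80,0);o=max(y-60,0);print(a,o)
cv2.imwrite("pics/w3c.png",cv2.resize(im[o:o+128,a:a+170],None,fx=4.5,fy=4.5))
E
```

```text
5.875 [555.8   -6.69 241.5 ] [-90.33   0.03  11.21] [-0.17 -0.19  1.23]
[254.55 170.33]
[557.8   -6.39] 39.89825798251783 0.24308679240239647
red [251 206   5   2   6] [252.67 206.83] [563.48 -46.45] 40.46545542086518 -81.92354334649124 -81.62617980817687
org [297 211  11   9  62] [302.16 214.47] [611.64 -33.51] 60.287753043281555 -26.73732471085411 -26.559432834205356
wh [252 181   4  25  97] [253.52 193.12] [558.36 -15.8 ] 9.430689728300177 -86.54368581703743 -85.30208030167879
174 110
```

View pics/w3c.png

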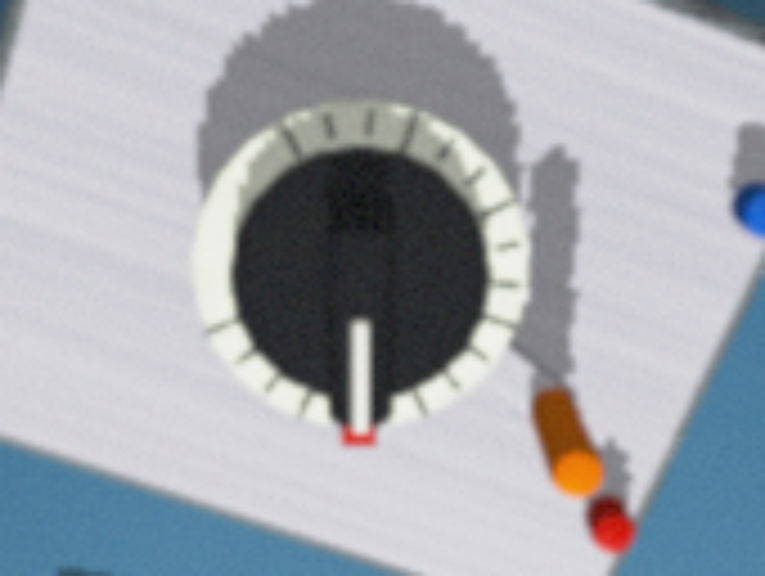

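Rim fit: axis (557.8, -6.4), R 39.9. The white pointer (crop x≈360) lies centred on the red clip (343 to 376), so it is within about 1 mm. The post hasn't moved (-27°). Next I'll cage the post between partly open fingers, with tool z pointing radially inward and -x clockwise.

Call:
carry_out(commands=[{"linear":[0.025,0,-0.019],"spin":0,"claw":165},{"linear":[0.025,0,-0.019],"spin":0,"claw":165},{"linear":[0,0,0],"spin":-0.18,"claw":165},{"linear":[0,0,0],"spin":-0.18,"claw":165},{"linear":[0,0,0],"spin":-0.18,"claw":165},{"linear":[0,0,0],"spin":-0.18,"claw":165},{"linear":[0,0,0],"spin":-0.17,"claw":165},{"linear":[0,0.04,0],"spin":0,"claw":165},{"linear":[0,0.04,0],"spin":0,"claw":165},{"linear":[0,0,0],"spin":0,"claw":165},{"linear":[0,0,0],"spin":0,"claw":165}], newtons=60)

```text
time_s: 7.3
tool_pos: [607.0, -35.1, 143.8]
eef_rot: [-88.7, 0.8, 64.0]
contact_force: [-0.7, -0.8, 0.1]
gripper_width: 0.352
```

Call:
carry_out(commands=[{"linear":[0.0033,0,-0.005],"spin":0.015,"claw":165},{"linear":[0,0,0],"spin":0,"claw":165},{"linear":[0,0,0],"spin":0,"claw":165}])

```text
time_s: 7.68
tool_pos: [615.4, -34.4, 147.0]
eef_rot: [-89.1, 0.7, 63.0]
contact_force: [0.1, -1.0, 1.1]
gripper_width: 0.354
```

```bash
python3 - <<'E'
from h import *
s=robot.get_state();print(s["time_s"],s["tool_pos"],s["eef_rot"],s["contact_force"])
cv2.imwrite("pics/w4.png",get_image("wrist")[:,:,::-1])
E
```

```text
7.675 [615.43 -34.41 146.99] [-89.07   0.73  63.05] [ 0.06 -1.03  1.12]
```

View pics/w4.png

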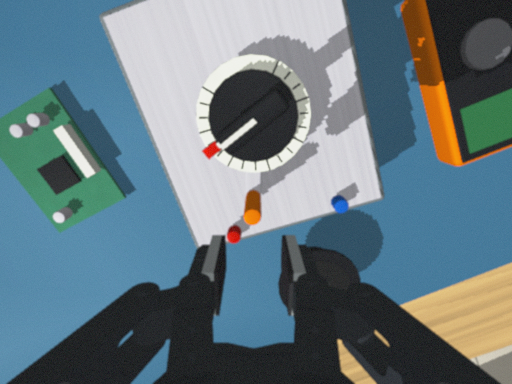

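The pointer lines up with the clip at (211,150) from this view too. The post (252,215) is centred between the fingers, so I'm descending.

Call:
carry_out(commands=[{"linear":[-0.001,0.02,0.002],"spin":0,"claw":165},{"linear":[0,0.02,0],"spin":0,"claw":165},{"linear":[0,0.015,0],"spin":0,"claw":165},{"linear":[0,0,0],"spin":0,"claw":165}])

```text
time_s: 8.22
tool_pos: [613.1, -34.7, 92.5]
eef_rot: [-89.3, 0.6, 63.0]
contact_force: [-0.4, 0.3, -0.4]
gripper_width: 0.352
```

Call:
carry_out(commands=[{"linear":[0,0.006,0],"spin":0,"claw":165},{"linear":[-0.006,0,0.0003],"spin":0.1,"claw":165},{"linear":[-0.006,0,0.0003],"spin":0.1,"claw":165},{"linear":[-0.006,0,0.0003],"spin":0.1,"claw":165},{"linear":[-0.006,0,0.0003],"spin":0.1,"claw":165},{"linear":[0,0,0],"spin":0,"claw":165}])

```text
time_s: 8.98
tool_pos: [600.5, -53.0, 88.9]
eef_rot: [-89.8, 0.5, 39.4]
contact_force: [1.3, -0.2, -0.5]
gripper_width: 0.352
```

```bash
cat > st.py <<'E'
from h import *
c=np.array([557.8,-6.4]);s=robot.get_state();p=s["tool_pos"];f=s["contact_force"];y=np.radians(s["eef_rot"][2])
v=p[:2]-c;a=np.arctan2(v[1],v[0]);t=np.array([-np.sin(a),np.cos(a)]) # ccw tangent = reaction dir
r=np.hypot(*v);print("t %.2f r %.1f ang %.1f z %.1f yaw-err(deg,+:spin more) %.1f rot %s  F_tan %.2f F_rad %.2f Fz %.2f arc mm from start %.1f w %.3f Mz %.2f"%(s["time_s"],r,np.degrees(a),p[2],np.degrees(y-a)-90,s["eef_rot"],f[:2]@t,f[:2]@v/r,f[2],62*(np.radians(-27)-a),s["gripper_width"],s["moment"][2]))
E
python3 st.py
```

```text
t 8.97 r 63.2 ang -47.5 z 88.9 yaw-err(deg,+:spin more) -3.0 rot [-89.81   0.52  39.43]  F_tan 0.82 F_rad 1.02 Fz -0.54 arc mm from start 22.2 w 0.352 Mz -0.03
```

Call:
carry_out(commands=[{"linear":[-0.006,0,0.0008],"spin":0.07,"claw":165},{"linear":[-0.006,0,0.0008],"spin":0.08,"claw":165},{"linear":[0,0,0],"spin":0,"claw":165}])

```text
time_s: 9.35
tool_pos: [592.4, -58.8, 90.2]
eef_rot: [-90.1, 0.3, 30.9]
contact_force: [-0.3, 0.4, 0.0]
gripper_width: 0.352
```

```bash
python3 st.py
```

```text
t 9.35 r 62.8 ang -56.6 z 90.2 yaw-err(deg,+:spin more) -2.5 rot [-90.07   0.25  30.91]  F_tan 0.01 F_rad -0.51 Fz 0.01 arc mm from start 32.0 w 0.352 Mz -0.01
```

```bash
cat >> st.py <<'E'
ci=camera_info("wrist");im=get_image("wrist")[:,:,::-1].copy();cv2.imwrite("pics/last.png",im)
hsv=cv2.cvtColor(im,cv2.COLOR_BGR2HSV);H,S,V=[hsv[...,i].astype(int) for i in range(3)]
for s_,q,px in blobs((H>=6)&(H<=18)&(S>150)&(V>60),20):
    P=ray(ci,q,93)[0][:2];rr=np.hypot(*(P-c))
    if s_[4]<2500 and rr<85: print("post",s_,P,"r %.1f ang %.1f arc %.1f"%(rr,ang(P-c),62*np.radians(-27-ang(P-c))))
E
python3 st.py
```

```text
t 9.35 r 62.8 ang -56.6 z 90.2 yaw-err(deg,+:spin more) -2.5 rot [-90.07   0.25  30.91]  F_tan 0.01 F_rad -0.51 Fz 0.01 arc mm from start 32.0 w 0.352 Mz -0.01
post [ 259  220   25   55 1050] [599.97 -53.29] r 63.1 ang -48.0 arc 22.8
```

Call:
carry_out(commands=[{"linear":[-0.003,0.001,0.0005],"spin":0.03,"claw":165},{"linear":[-0.003,0.001,0.0005],"spin":0.04,"claw":165},{"linear":[0,0,0],"spin":0,"claw":165}])

```text
time_s: 9.78
tool_pos: [588.5, -60.7, 88.9]
eef_rot: [-90.2, 0.1, 26.9]
contact_force: [-0.3, -0.2, 0.4]
gripper_width: 0.347
```

```bash
python3 st.py
```

```text
t 9.78 r 62.3 ang -60.5 z 88.9 yaw-err(deg,+:spin more) -2.6 rot [-90.19   0.05  26.9 ]  F_tan -0.42 F_rad 0.03 Fz 0.36 arc mm from start 36.3 w 0.347 Mz 0.03
post [ 260  221   26   57 1107] [597.27 -55.91] r 63.3 ang -51.4 arc 26.4
```

Call:
carry_out(commands=[{"linear":[-0.004,0,0.0003],"spin":0.045,"claw":165},{"linear":[-0.004,0,0.0003],"spin":0.05,"claw":165},{"linear":[0,0,0],"spin":0,"claw":165}])

```text
time_s: 10.2
tool_pos: [582.3, -63.8, 88.9]
eef_rot: [-90.3, -0.1, 21.5]
contact_force: [0.3, -0.4, 0.2]
gripper_width: 0.352
```

```bash
python3 st.py
```

```text
t 10.20 r 62.4 ang -66.9 z 88.9 yaw-err(deg,+:spin more) -1.7 rot [-90.28  -0.09  21.46]  F_tan 0.14 F_rad 0.45 Fz 0.18 arc mm from start 43.2 w 0.352 Mz -0.01
post [ 260  222   26   57 1116] [591.65 -60.19] r 63.6 ang -57.8 arc 33.3
```

Call:
carry_out(commands=[{"linear":[-0.004,0,0.0003],"spin":0.055,"claw":165},{"linear":[-0.004,0,0.0003],"spin":0.055,"claw":165},{"linear":[0,0,0],"spin":0,"claw":165}])

```text
time_s: 10.62
tool_pos: [575.8, -65.8, 88.9]
eef_rot: [-90.3, -0.2, 15.2]
contact_force: [0.3, 0.1, 0.3]
gripper_width: 0.355
```

```bash
python3 st.py
```

```text
t 10.62 r 62.1 ang -73.1 z 88.9 yaw-err(deg,+:spin more) -1.7 rot [-90.31  -0.23  15.2 ]  F_tan 0.36 F_rad -0.02 Fz 0.35 arc mm from start 49.9 w 0.355 Mz 0.03
post [ 260  222   26   57 1111] [585.61 -63.63] r 63.6 ang -64.1 arc 40.1
```

Call:
carry_out(commands=[{"linear":[-0.004,0,0.0003],"spin":0.055,"claw":165},{"linear":[-0.004,0,0.0003],"spin":0.055,"claw":165},{"linear":[0,0,0],"spin":0,"claw":165}])

```text
time_s: 11.05
tool_pos: [569.3, -67.1, 88.9]
eef_rot: [-90.3, -0.4, 9.0]
contact_force: [-0.6, 0.7, 0.4]
gripper_width: 0.357
```

```bash
python3 st.py
```

```text
t 11.05 r 61.8 ang -79.3 z 88.9 yaw-err(deg,+:spin more) -1.7 rot [-90.33  -0.37   8.98]  F_tan -0.45 F_rad -0.78 Fz 0.43 arc mm from start 56.6 w 0.357 Mz -0.02
post [ 259  223   26   57 1112] [579.32 -66.48] r 63.8 ang -70.3 arc 46.9
```

Call:
carry_out(commands=[{"linear":[-0.004,0,0.0],"spin":0.055,"claw":165},{"linear":[-0.004,0,0.0],"spin":0.055,"claw":165},{"linear":[0,0,0],"spin":0,"claw":165}])

```text
time_s: 11.48
tool_pos: [562.5, -67.9, 88.9]
eef_rot: [-90.3, -0.5, 2.8]
contact_force: [-0.9, 0.0, 0.6]
gripper_width: 0.357
```

```bash
python3 st.py
```

```text
t 11.47 r 61.7 ang -85.6 z 88.9 yaw-err(deg,+:spin more) -1.6 rot [-90.29  -0.5    2.77]  F_tan -0.91 F_rad -0.11 Fz 0.55 arc mm from start 63.4 w 0.357 Mz 0.02
post [ 259  223   26   58 1115] [572.57 -68.55] r 63.9 ang -76.6 arc 53.7
```

Call:
carry_out(commands=[{"linear":[-0.004,0,0.0],"spin":0.055,"claw":165},{"linear":[-0.004,0,0.0],"spin":0.055,"claw":165},{"linear":[0,0,0],"spin":0,"claw":165}])

```text
time_s: 11.9
tool_pos: [555.8, -68.1, 88.9]
eef_rot: [-90.2, -0.6, -3.4]
contact_force: [1.0, -0.2, -0.0]
gripper_width: 0.348
```

```bash
python3 st.py
```

```text
t 11.90 r 61.7 ang -91.8 z 88.9 yaw-err(deg,+:spin more) -1.6 rot [-90.24  -0.63  -3.43]  F_tan 1.05 F_rad 0.21 Fz -0.04 arc mm from start 70.2 w 0.348 Mz -0.01
post [ 259  224   26   58 1124] [565.7  -70.04] r 64.1 ang -82.9 arc 60.5
```

Call:
carry_out(commands=[{"linear":[-0.004,0,0.0],"spin":0.055,"claw":165},{"linear":[-0.004,0,0.0],"spin":0.055,"claw":165},{"linear":[0,0,0],"spin":0,"claw":165}])

```text
time_s: 12.32
tool_pos: [549.2, -67.4, 88.9]
eef_rot: [-90.2, -0.8, -9.6]
contact_force: [0.0, 0.1, 0.0]
gripper_width: 0.354
```

```bash
python3 st.py
```

```text
t 12.32 r 61.6 ang -98.0 z 88.9 yaw-err(deg,+:spin more) -1.6 rot [-90.17  -0.76  -9.63]  F_tan 0.02 F_rad -0.14 Fz 0.04 arc mm from start 76.9 w 0.354 Mz 0.01
post [ 259  224   26   58 1133] [558.79 -70.7 ] r 64.3 ang -89.1 arc 67.2
```

Call:
carry_out(commands=[{"linear":[-0.004,0,0.0],"spin":0.055,"claw":165},{"linear":[-0.004,0,0.0],"spin":0.055,"claw":165},{"linear":[0,0,0],"spin":0,"claw":165}])

```text
time_s: 12.75
tool_pos: [545.4, -66.1, 89.1]
eef_rot: [-90.0, -1.2, -15.9]
contact_force: [2.0, 0.5, -2.3]
gripper_width: 0.351
```

```bash
python3 st.py
```

```text
t 12.75 r 61.0 ang -101.7 z 89.1 yaw-err(deg,+:spin more) -4.1 rot [-90.    -1.22 -15.85]  F_tan 1.86 F_rad -0.86 Fz -2.27 arc mm from start 80.9 w 0.351 Mz -0.01
post [ 259  225   27   57 1117] [555.11 -70.75] r 64.4 ang -92.4 arc 70.8
```

The advance fell short (4 of 7 mm), so the washer has probably been met. From here I'll use single small pushes and read the force under load.

Call:
carry_out(commands=[{"linear":[-0.003,0,0.0],"spin":0,"claw":165}])

```text
time_s: 12.92
tool_pos: [544.2, -66.0, 89.2]
eef_rot: [-90.0, -1.4, -15.8]
contact_force: [6.6, -4.2, -4.0]
gripper_width: 0.35
```

```bash
python3 st.py
```

```text
t 12.93 r 61.1 ang -102.8 z 89.2 yaw-err(deg,+:spin more) -2.9 rot [-90.02  -1.42 -15.76]  F_tan 7.42 F_rad 2.65 Fz -3.96 arc mm from start 82.1 w 0.350 Mz -0.02
post [ 260  225   27   57 1124] [554.23 -70.62] r 64.3 ang -93.2 arc 71.6
```

Call:
carry_out(commands=[{"linear":[-0.004,0,0.0],"spin":0,"claw":165}])

```text
time_s: 13.1
tool_pos: [542.5, -66.0, 89.2]
eef_rot: [-90.1, -1.7, -15.7]
contact_force: [8.8, -6.1, -6.9]
gripper_width: 0.355
```

```bash
python3 st.py
```

```text
t 13.10 r 61.5 ang -104.4 z 89.2 yaw-err(deg,+:spin more) -1.3 rot [-90.07  -1.74 -15.65]  F_tan 10.05 F_rad 3.67 Fz -6.94 arc mm from start 83.7 w 0.355 Mz -0.09
post [ 260  224   27   57 1114] [552.62 -70.44] r 64.2 ang -94.6 arc 73.2
```

Call:
carry_out(commands=[{"linear":[-0.004,0,0.0],"spin":0.02,"claw":165}])

```text
time_s: 13.28
tool_pos: [541.0, -65.8, 89.2]
eef_rot: [-90.0, -2.1, -16.8]
contact_force: [8.4, -2.3, -7.2]
gripper_width: 0.349
```

```bash
python3 st.py
```

```text
t 13.28 r 61.7 ang -105.8 z 89.2 yaw-err(deg,+:spin more) -1.0 rot [-90.04  -2.07 -16.75]  F_tan 8.74 F_rad -0.10 Fz -7.16 arc mm from start 85.2 w 0.349 Mz -0.02
post [ 259  224   28   57 1115] [551.   -70.44] r 64.4 ang -96.1 arc 74.7
```

Call:
carry_out(commands=[{"linear":[-0.0038,0,0.0],"spin":0,"claw":165}])

```text
time_s: 13.45
tool_pos: [540.0, -65.7, 89.2]
eef_rot: [-90.1, -2.5, -16.7]
contact_force: [9.3, -4.9, -7.9]
gripper_width: 0.358
```

```bash
python3 st.py
```

```text
t 13.45 r 61.9 ang -106.7 z 89.2 yaw-err(deg,+:spin more) -0.0 rot [-90.05  -2.45 -16.7 ]  F_tan 10.28 F_rad 2.06 Fz -7.94 arc mm from start 86.2 w 0.358 Mz -0.05
post [ 259  224   28   57 1115] [550.04 -70.26] r 64.3 ang -96.9 arc 75.7
```

The fitted push is about 11 N: readings 7.4, 10.0, 8.7 and 10.3 N, with the post 4 to 5 mm past contact. I'm backing off now.

Call:
carry_out(commands=[{"linear":[0.006,0,0.0],"spin":0,"claw":165},{"linear":[0.006,0,0.0],"spin":0,"claw":165},{"linear":[0,0,0.0],"spin":0,"claw":165}])

```text
time_s: 13.88
tool_pos: [550.2, -69.0, 89.5]
eef_rot: [-90.1, -2.2, -16.6]
contact_force: [-0.5, -0.1, -0.2]
gripper_width: 0.356
```

```bash
python3 st.py
```

```text
t 13.88 r 63.1 ang -96.9 z 89.5 yaw-err(deg,+:spin more) -9.7 rot [-90.09  -2.2  -16.58]  F_tan -0.46 F_rad 0.20 Fz -0.23 arc mm from start 75.6 w 0.356 Mz -0.06
post [ 247  223   24   56 1062] [553.16 -70.4 ] r 64.2 ang -94.1 arc 72.7
```

Call:
carry_out(commands=[{"linear":[0,-0.02,0.0],"spin":0,"claw":165},{"linear":[0,-0.03,0.0],"spin":0,"claw":165},{"linear":[0,-0.05,0.0],"spin":0,"claw":165},{"linear":[0,-0.05,-0.02],"spin":0,"claw":165},{"linear":[0,0,0.0],"spin":0,"claw":165},{"linear":[0,0,0.0],"spin":0,"claw":165}])

```text
time_s: 14.68
tool_pos: [534.4, -85.4, 241.5]
eef_rot: [-90.2, -1.6, -16.5]
contact_force: [-0.1, -0.7, 0.1]
gripper_width: 0.351
```

```bash
python3 st.py; cp pics/last.png pics/fin.png
```

```text
t 14.68 r 82.4 ang -106.5 z 241.5 yaw-err(deg,+:spin more) -0.0 rot [-90.17  -1.57 -16.48]  F_tan 0.06 F_rad 0.71 Fz 0.13 arc mm from start 86.0 w 0.351 Mz -0.02
post [257 145  12  18 159] [553.46 -68.98] r 62.7 ang -94.0 arc 72.5
```

View pics/fin.png

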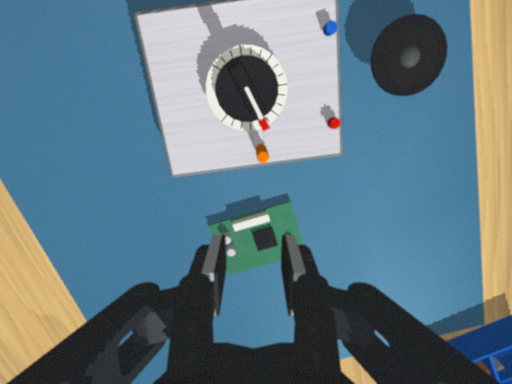

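The pointer (265,118) still runs into the red clip (264,125), the post (263,155) has stayed where it was left, and the board and speaker are undisturbed. I'm handing in.

```bash
python3 -c "
from station import robot
print(robot.close_job())"
```

```text
the job is handed in; nothing more can be done
None
```

I turned the knob about 48° clockwise onto the red marker and let go. I then swung the lock ring clockwise by its post until it ran up tight, and handed the job in at about 15 s of the 64 s allowed.

- **Pointer:** after release it lay centred on the red clip to within about 1 mm, against 4.5 mm allowed. In the last picture it was still there after the ring was tightened.
- **Lock ring:** the push jumped up after about 71 mm of post travel. Loaded readings were 7.4, 10.0, 8.7 and 10.3 N, noisy by about 1 N. Fitting them against post travel puts the final push at about 11 N. One reading fell although the post had moved on; I took that as noise.
- **After letting go:** the post sprang back about 3 mm and stayed there. I did not push it again to check, so that the washer is still pressed is inferred from this and the force readings.
- **Other items:** the board and loudspeaker look undisturbed in the last picture. The meter was outside that view, but the arm never went near it. The arm ended well clear of everything, with no contact force.

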